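# Line up plaster leg casts on the drying plank and start the blower

## Robot

A 6-joint arm with a two-finger parallel gripper is mounted at the origin on the work surface. World frame = base frame: x ahead of the robot, y to its left, z up, the work surface at z = 0. Lengths are in m, angles in rad, forces in N, time in s.
With the tool pointing down it reaches from about 0.325 to 0.775 m from the base axis. Payload 5.5 kg.
Tool frame: the origin (TCP) lies at the very end of the fingers, on their centre line; the grasp point (between the pads) lies 19 mm behind it; z points along the fingers, y is the line along which they close (so a half turn about z gives the same grasp; the last joint's range is limited). The gripper opens to 88 mm and grips with 3 to 60 N. Pads are 20 mm wide; open, the fingers measure 115 mm over their backs; the gripper's body (75 mm by 178 mm) begins 61 mm behind the grasp point.
Start: joints at [-1.345, 0.091, 1.231, -0, 1.82, -0.057], TCP at [0.167, -0.576, 0.223] pointing down, gripper open.
Joint ranges: [-2.87, 2.87], [-0.86, 2.18], [0.17, 2.46], [-1.51, 4.65], [0.06, 2.69], [-2.65, 2.65]. Speed limits (rad/s): [2.57, 2.57, 3.01, 3.14, 3.14, 3.14].

## Interface

Orientations are given as [roll, pitch, yaw] about the fixed x, y, z axes, in that order (R = Rz(yaw) Ry(pitch) Rx(roll)).
In Python, from station import status, eyes, ctrl gives the robot as it stands. The module is installed in compiled form; this text tells all that it offers.
- The arm moves only by the shell command python3 -m jog 'ROWS'. ROWS is JSON, a list of rows, each a list of 5 numbers: the closure, from 0 (fully open) to 1 (shut), then the shift along the tool's x, y, z in mm, then the turn about the tool's z in rad. A call has 1 to 12 rows; each row shifts and turns the commanded pose from where the row before left it, along the tool's axes as they then stand; what a row does not reach is not made up. A row lasts 1/8 s, in which the tool goes at most 62.5 mm and 10.7 degrees, less where a joint would pass 70% of its speed; a pose out of reach is approached as far as the arm can. A call with a gripper value outside its range is refused whole. The fingers move at their own pace and stop on an object; the grip force is fixed at half the most. Time passes only in rows, so rows that do not move let the fingers close. It gives the time, the measured TCP pose, the force, the opening and the grip force at its end, in the units of the state.
- status.observe(): the state, without advancing time (a new reading comes with each control period).
- eyes.read_camera(name): name is "scene" or "top" or "wrist"; returns a dict with "frame" (480x640x3 uint8, red, green, blue), "depth" (480x640 float32, m along the optical axis (not along the pixel's ray), 0 where there is no reading), "fovy" (degrees; the focal length in pixels is half the picture's height over the tangent of half this angle, whatever the lens; pixels are square), "cx", "cy" (the principal point, pixels), "world_to_cam" (4x4, takes a point from world to camera coordinates); the wrist camera has in their place "hand_eye" (4x4, takes a point from camera to tool coordinates, whose origin is the TCP and whose axes are the flange's). Camera axes: x right, y down, z forward; pixel columns grow to the right and rows downward; lengths in m; the calibration is good to about 2 mm. A picture is of the moment at which its call begins: read the wrist's pose just before it.
- ctrl.job_done(): hands the job in; it is judged then, once.
Trained networks look in the newest picture that a camera, given by its name, has taken for a name from the list of things; names that differ only in an ending like _2 or _b are one class to them, and where a whole thing is asked for, a point or a joint stands for the part that bears it (a point fixed in the world has none). Each returns a list of dicts, best first, with "confidence" (0 to 1); they miss things now and then, are a little off and sometimes report something else, mostly with a low value. They report only what shows in the picture. A call takes as long as a camera call.
- eyes.silhouettes(camera, name): "mask" (480x640 bool, what is visible of it) and "xy" ([column, row] in pixels, amid what is visible of it).
The state is a dict: "clock": time; "qpos": joint angles; "joint_vel": joint speeds; "tau": joint torques, N m; "eef_pos": TCP position; "orientation": TCP orientation; "ft_force": force on the tool from outside, world axes, zero at the start; "ft_torque": the same for the moment, N m; "opening": finger opening in m; "grasp_force": force on a finger pad.
Only numpy, scipy, OpenCV 4.12 (cv2) and the standard library are available. Lean on these libraries where they do the work, as an engineer would, in place of code of your own. Each camera call takes 0.05 s, during which the arm holds its last target. There are 200 camera calls.

## Task

First clear the rasp off the drying plank and lay it in the tool tray. Then stand every plaster leg cast gently upright on the plank, each centred on a cross line of its own and turned so that its toes point straight at the black line, toe tip over the line. Once all of them stand so, push the blower's lever fully over to on, and leave the bowl, jar and brush where they are.

Things in the scene. Friction and masses are not known exactly. Their poses are not given: they have to be found in the camera images.
- cast0: white plaster cast of a dog's leg, standing on its flat sole, 0.4 kg; may be absent. Paw 80 long x 60 wide x 30 mm high, shank 48 mm across up to 100 mm; out of its top stands a 22 mm square steel mandrel from 100 to 150 mm above the sole, to hold it by. Origin: on the sole, on the mandrel's axis; x points to the toes (tip 50 mm, heel -30 mm), z up; the mandrel's faces are square to x and y
- toe0 (a point): toe tip of cast0, 50 mm along its x, 12 mm above the sole
- cast1: white plaster cast of a dog's leg, standing on its flat sole, 0.4 kg; may be absent. Paw 80 long x 60 wide x 30 mm high, shank 48 mm across up to 100 mm; out of its top stands a 22 mm square steel mandrel from 100 to 150 mm above the sole, to hold it by. Origin: on the sole, on the mandrel's axis; x points to the toes (tip 50 mm, heel -30 mm), z up; the mandrel's faces are square to x and y
- toe1 (a point): toe tip of cast1, 50 mm along its x, 12 mm above the sole
- cast2: white plaster cast of a dog's leg, standing on its flat sole, 0.4 kg; may be absent. Paw 80 long x 60 wide x 30 mm high, shank 48 mm across up to 100 mm; out of its top stands a 22 mm square steel mandrel from 100 to 150 mm above the sole, to hold it by. Origin: on the sole, on the mandrel's axis; x points to the toes (tip 50 mm, heel -30 mm), z up; the mandrel's faces are square to x and y
- toe2 (a point): toe tip of cast2, 50 mm along its x, 12 mm above the sole
- cast3: white plaster cast of a dog's leg, standing on its flat sole, 0.4 kg; may be absent. Paw 80 long x 60 wide x 30 mm high, shank 48 mm across up to 100 mm; out of its top stands a 22 mm square steel mandrel from 100 to 150 mm above the sole, to hold it by. Origin: on the sole, on the mandrel's axis; x points to the toes (tip 50 mm, heel -30 mm), z up; the mandrel's faces are square to x and y
- toe3 (a point): toe tip of cast3, 50 mm along its x, 12 mm above the sole
- plank: fixed pale plank on two bearers, 150 (x) x 450 (y) mm, top 50 mm above the bench; a rim 8 mm thick all round rises 15 mm above the top. Origin under its centre on the bench, y along it. Four dark cross lines 105 mm apart mark the places; a black line, 10 mm wide, runs along one long side (either), 50 mm from the centre line; the other side has a row of drain holes
- place0 (a point): place 0: middle of cross line 0, on the plank's centre line, on its top
- place1 (a point): place 1: middle of cross line 1, on the plank's centre line, on its top
- place2 (a point): place 2: middle of cross line 2, on the plank's centre line, on its top
- place3 (a point): place 3: middle of cross line 3, on the plank's centre line, on its top
- mark0 (a point): where cross line 0 meets the black line, 50 mm from place0
- mark1 (a point): where cross line 1 meets the black line, 50 mm from place1
- mark2 (a point): where cross line 2 meets the black line, 50 mm from place2
- mark3 (a point): where cross line 3 meets the black line, 50 mm from place3
- rasp: plaster rasp lying on the plank, 200 mm long (x), 0.25 kg: dark steel blade from x = -20 to 100 mm, 34 mm wide (y) and 16 mm thick; wooden handle from x = -100 to -15 mm, 28 wide, 22 thick. Origin: on the underside, 200 mm length centred on it
- tray: fixed grey open tool tray, 250 (x) x 140 (y) x 30 mm high, walls and floor 5 mm. Origin under its centre on the bench
- lever (a joint): start lever, a black stick 70 mm long, in the middle of the top of the fixed grey warm-air blower (box 130 x 130 x 60 mm, square to the bench within 5 degrees): 0 rad = off, leaning towards -x (to the robot) by 0.5 rad; 1.0 = on, leaning 0.5 rad to +x; stays where it is left
- lever_tip (a point): centre of the 26 mm ball on the end of the lever, 70 mm from the pivot, which lies 82 mm above the bench
- bowl: black rubber mixing bowl, 120 mm across, 55 high; bystander, not to be disturbed
- jar: white jar, 70 mm across, 110 high; bystander, not to be disturbed
- brush: brush lying on the bench; bystander, not to be disturbed

How it is judged:
On the way, in this order (a step that is already met when the one before it is completed fails the run):
1. the rasp lies in the tool tray (x of rasp in the frame of tray between -0.09 and 0.09 m and y of rasp in the frame of tray between -0.06 and 0.06 m and z of rasp in the frame of tray below 0.02 m and linear speed of rasp below 0.03 m/s), for 0.2 s.
2. every cast stands on a cross line, toes to the black line (((horizontal distance between cast0 and place0 below 0.014 m and horizontal distance between toe0 and mark0 below 0.014 m) or (horizontal distance between cast0 and place1 below 0.014 m and horizontal distance between toe0 and mark1 below 0.014 m) or (horizontal distance between cast0 and place2 below 0.014 m and horizontal distance between toe0 and mark2 below 0.014 m) or (horizontal distance between cast0 and place3 below 0.014 m and horizontal distance between toe0 and mark3 below 0.014 m)) and z of cast0 in the frame of plank between 0.044 and 0.056 m and angle between each of cast0, cast1, cast2, cast3's own z axis and vertical below 0.12 rad and linear speed of each of cast0, cast1, cast2, cast3 below 0.03 m/s and ((horizontal distance between cast1 and place0 below 0.014 m and horizontal distance between toe1 and mark0 below 0.014 m) or (horizontal distance between cast1 and place1 below 0.014 m and horizontal distance between toe1 and mark1 below 0.014 m) or (horizontal distance between cast1 and place2 below 0.014 m and horizontal distance between toe1 and mark2 below 0.014 m) or (horizontal distance between cast1 and place3 below 0.014 m and horizontal distance between toe1 and mark3 below 0.014 m)) and z of cast1 in the frame of plank between 0.044 and 0.056 m and ((horizontal distance between cast2 and place0 below 0.014 m and horizontal distance between toe2 and mark0 below 0.014 m) or (horizontal distance between cast2 and place1 below 0.014 m and horizontal distance between toe2 and mark1 below 0.014 m) or (horizontal distance between cast2 and place2 below 0.014 m and horizontal distance between toe2 and mark2 below 0.014 m) or (horizontal distance between cast2 and place3 below 0.014 m and horizontal distance between toe2 and mark3 below 0.014 m)) and z of cast2 in the frame of plank between 0.044 and 0.056 m and ((horizontal distance between cast3 and place0 below 0.014 m and horizontal distance between toe3 and mark0 below 0.014 m) or (horizontal distance between cast3 and place1 below 0.014 m and horizontal distance between toe3 and mark1 below 0.014 m) or (horizontal distance between cast3 and place2 below 0.014 m and horizontal distance between toe3 and mark2 below 0.014 m) or (horizontal distance between cast3 and place3 below 0.014 m and horizontal distance between toe3 and mark3 below 0.014 m)) and z of cast3 in the frame of plank between 0.044 and 0.056 m), for 0.2 s.
3. the blower's lever is pushed over to on (value of joint lever above 0.85 rad), for 0.2 s.
At the end, for the whole second after the job is handed in: Rasp at rest in the tray; every cast present standing upright (within 0.12 rad) on the plank, its axis within 14 mm of a place and its toe tip within 14 mm of that place's mark on the black line; lever beyond 0.85 rad (all of step 1 and all of step 2 and value of joint lever above 0.85 rad); the robot touches nothing.
It fails at once if a cast was dropped or slammed onto the plank (over 60 N) (contact force between any of cast0, cast1, cast2, cast3 and plank above 60 N).
It fails at once if a bystander was disturbed (moved over 30 mm) (distance of any of bowl, jar, brush from where it was at the start of the episode above 0.03 m).
Of cast0, cast1, cast2, cast3 only 2 to 4 are there at a start; the rules pass over those that are not, and their reading is None.
At some moment in a run one of cast0, cast1, cast2, cast3 may be knocked a few centimetres aside while the robot is not near it.
It also fails if it takes over 210 s, if anything falls off the work surface, if the arm or the gripper's body presses on something with over 40 N, if the wrist force passes 120 N, or if a joint passes its speed limit or range.

## Working session

There is one attempt and no reset: what is moved stays moved. The work goes in short steps, Python scripts to look and compute and a shell command to move; the robot and the scene stay as the last step left them, time stands still between calls to the robot, and variables do not carry over. Pictures are saved under pics/ and viewed, at most 14 in all, crops included, and the job is handed in when it is done.

```bash
mkdir -p pics
cat > h.py <<'E'
import numpy as np, cv2
from station import status, eyes, ctrl
from scipy.spatial.transform import Rotation as R
def cam(n):
    s=status.observe(); c=eyes.read_camera(n)
    if n=='wrist':
        T=np.eye(4); T[:3,:3]=R.from_euler('xyz',s['orientation']).as_matrix(); T[:3,3]=s['eef_pos']
        c['c2w']=T@np.array(c['hand_eye'])
    else: c['c2w']=np.linalg.inv(np.array(c['world_to_cam']))
    c['f']=240/np.tan(np.radians(c['fovy'])/2); return c
def cloud(c):
    v,u=np.mgrid[:480,:640]; d=c['depth']
    p=np.stack([(u-c['cx'])/c['f']*d,(v-c['cy'])/c['f']*d,d],-1)
    P=p@c['c2w'][:3,:3].T+c['c2w'][:3,3]; P[d==0]=np.nan; return P
def save(c,n): cv2.imwrite('pics/'+n+'.png',c['frame'][...,::-1])
E
cat > a.py <<'E'
from h import *
s=status.observe(); print({k:np.round(s[k],3) for k in ('clock','eef_pos','orientation','opening','ft_force')})
for n in('top','scene'):
    c=cam(n); save(c,n+'0'); P=cloud(c); print(n,c['fovy'],c['c2w'][:3,3])
    for k in('cast0','plank','rasp','tray','lever','bowl','jar','brush'):
        for m in eyes.silhouettes(n,k):
            q=P[m['mask']]; q=q[~np.isnan(q[:,0])]
            if len(q): print(k,round(m['confidence'],2),np.round(m['xy']),len(q),np.round(np.median(q,0),3),np.round(np.percentile(q,2,0),3),np.round(np.percentile(q,98,0),3))
E
python3 a.py
```

```text
{'clock': np.float64(0.0), 'eef_pos': array([ 0.167, -0.576,  0.222]), 'orientation': array([-3.14 , -0.   ,  0.283]), 'opening': np.float64(0.088), 'ft_force': array([ 0.041, -0.344, -1.062])}
top 52.73489861517099 [ 0.41612757 -0.00500359  1.1811327 ]
cast0 0.95 [222. 295.] 839 [0.463 0.198 0.036] [0.433 0.175 0.   ] [0.498 0.25  0.152]
cast0 0.92 [281. 291.] 823 [0.478 0.062 0.035] [0.447 0.035 0.014] [0.52  0.098 0.152]
cast0 0.73 [394. 312.] 917 [ 0.436 -0.18   0.035] [ 0.399 -0.216  0.   ] [ 0.473 -0.146  0.153]
cast0 0.67 [320. 229.] 10400 [ 0.637 -0.019  0.052] [ 0.555 -0.241  0.045] [0.71  0.194 0.068]
plank 0.68 [323. 228.] 10254 [ 0.638 -0.018  0.052] [ 0.555 -0.241  0.046] [0.711 0.194 0.068]
plank 0.62 [129. 298.] 162 [0.45  0.382 0.155] [0.437 0.373 0.1  ] [0.47  0.395 0.162]
plank 0.47 [446. 206.] 741 [ 0.69 -0.34  0.02] [ 0.656 -0.415  0.003] [ 0.728 -0.292  0.025]
rasp 0.89 [324. 220.] 1178 [ 0.637 -0.039  0.068] [ 0.606 -0.138  0.056] [0.669 0.046 0.076]
tray 0.57 [467. 304.] 6686 [ 0.46  -0.375  0.007] [ 0.341 -0.441  0.001] [ 0.583 -0.3    0.033]
lever 0.63 [130. 
[... 1277 characters left out ...]
.378  0.007] [ 0.338 -0.443  0.003] [ 0.588 -0.301  0.031]
lever 0.65 [486. 185.] 224 [0.457 0.381 0.141] [0.301 0.372 0.001] [0.472 0.451 0.161]
lever 0.63 [310. 249.] 639 [ 0.584 -0.001  0.051] [ 0.57  -0.227  0.049] [0.597 0.184 0.053]
bowl 0.62 [493. 291.] 2596 [0.669 0.365 0.033] [0.634 0.301 0.004] [0.746 0.409 0.056]
bowl 0.54 [304. 278.] 11998 [ 0.655 -0.014  0.051] [ 0.557 -0.244  0.033] [0.718 0.192 0.066]
jar 0.76 [294. 328.] 2388 [ 0.808 -0.028  0.083] [ 0.763 -0.06   0.008] [0.819 0.003 0.112]
jar 0.47 [289. 265.] 1586 [ 0.643 -0.04   0.066] [ 0.614 -0.138  0.052] [0.674 0.045 0.073]
brush 0.79 [129. 302.] 1117 [ 0.7   -0.342  0.018] [ 0.659 -0.414  0.005] [ 0.732 -0.294  0.022]
```

View pics/top0.png

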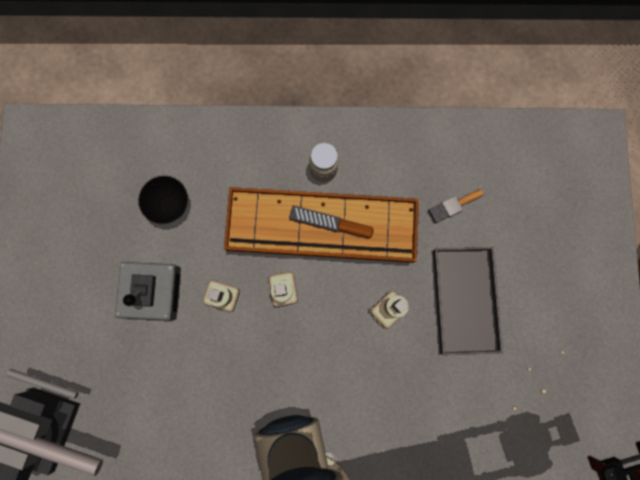

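View pics/scene0.png

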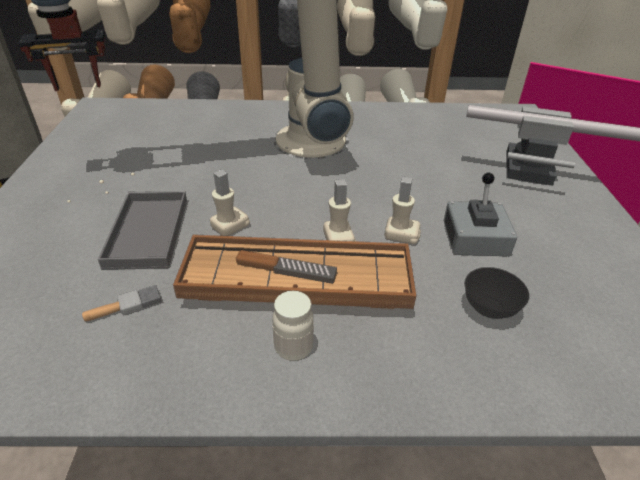

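Three casts stand in front of the plank: in the top view at about (222,295), (281,291) and (394,312). The black line is on the robot side, at row 245. The rasp lies along the plank at (330,221) with its handle to the right, the tray is at (467,302), and the lever ball is at (129,299). Next I'll measure the poses.

```bash
cat > m.py <<'E'
from h import *
def fit(q):
    (c,s,a)=cv2.minAreaRect((q[:,:2]*1000).astype(np.float32))
    b=cv2.boxPoints((c,s,a)); e=b[1]-b[0]; f=b[2]-b[1]
    if np.hypot(*f)>np.hypot(*e): e=f
    return np.round(c,1),np.round(s,1),round(np.arctan2(e[1],e[0])%np.pi,3)
def casts(names=('top','scene')):
    out=[]
    for n in names:
        c=cam(n);P=cloud(c)
        for m in eyes.silhouettes(n,'cast0'):
            k=cv2.erode(m['mask'].astype(np.uint8),np.ones((1,1)))>0
            q=P[k]; q=q[~np.isnan(q[:,0])]
            if len(q)>3000: continue
            z0=0.05 if np.percentile(q[:,2],90)>.17 or np.median(q[:,0])>.57 else 0.
            t=q[q[:,2]>z0+.143]; p=q[(q[:,2]>z0+.008)&(q[:,2]<z0+.034)]
            if len(t)<8: print('few',m['xy'],len(t));continue
            o=np.median(t,0); pc=np.median(p,0)-o; r=fit(p)
            print(n,round(m['confidence'],2),'z0',z0,'mandrel',np.round(o,4),len(t),fit(t)[1:],'pawdir',round(np.arctan2(pc[1],pc[0]),3),'paw',r)
if __name__=='__main__':
    for n in('top','scene'):
        c=cam(n);P=cloud(c)
        for k,lo,hi in(('plank',.06,.075),('rasp',.058,.09),('tray',.025,.04),('lever',.14,.18)):
            for m in eyes.silhouettes(n,k)[:1]:
                q=P[m['mask']]; q=q[(q[:,2]>lo)&(q[:,2]<hi)]
                if k=='rasp':
                    r=q[:,:2]-q[:,:2].mean(0); w=np.linalg.svd(r,full_matrices=False)[2][0]; print('pca',np.arctan2(w[1],w[0])%np.pi, q[:,:2].mean(0))
                print(n,k,len(q),*fit(q))
        # black line pixels on the plank
        g=c['frame'].max(-1); k=(g<45)&(abs(P[...,2]-.05)<.006)&(P[...,0]>.56)&(P[...,0]<.62)&(P[...,1]>-.24)&(P[...,1]<.19)
        q=P[k]
        if len(q)>20: print('line',len(q),fit(q))
    casts()
E
python3 m.py
```

```text
top plank 1859 [634.8 -23.4] [450.7 151.4] 1.52
pca 1.3187482167785314 [ 0.63785181 -0.04149127]
top rasp 1156 [638.3 -46. ] [198.3  35.3] 1.325
top tray 818 [ 462.1 -371.7] [249.9 141.6] 0.043
top lever 117 [448.  384.4] [22. 24.] 2.703
line 238 (array([585.2, -21.5]), array([418.6,   5.1]), np.float32(1.521))
scene plank 2395 [634.4 -25.7] [450.  154.6] 1.517
pca 1.3403292057755691 [ 0.64243668 -0.04476793]
scene rasp 1433 [637.6 -47.2] [197.6  38.1] 1.339
scene tray 767 [ 461.6 -373.9] [254.3 141.6] 0.045
scene lever 114 [452.6 380.7] [22.9 19.6] 0.93
top 0.85 z0 0.0 mandrel [0.4628 0.2052 0.1504] 116 (array([23.4, 21.6]), np.float32(1.323)) pawdir -1.577 paw (array([465.4, 214.5]), array([78.7, 62.3]), np.float32(1.285))
top 0.81 z0 0.0 mandrel [0.475  0.0647 0.151 ] 110 (array([21.9, 21.5]), np.float32(0.164)) pawdir -0.294 paw (array([483.3,  66.7]), array([77.2, 62.6]), np.float32(0.182))
top 0.67 z0 0.0 mandrel [ 0.4428 -0.1917  0.1509] 117 (array([21.6, 22.1]), np.float32(2.326)) pawdir 2.23 paw (array([ 435., -185.]), array([63.2, 77.4]), np.float32(2.306))
top 0.51 z0 0.0 mandrel [0.4478 0.3821 0.1567] 124 (array([24.3, 23.2]), np.float32(0.322)) pawdir nan paw (array([0., 0.]), array([0., 0.]), np.float32(0.0))
scene 0.95 z0 0.0 mandrel [0.4674 0.2035 0.1495] 81 (array([21.8, 26.9]), np.float32(2.645)) pawdir 0.548 paw (array([467.1, 212.6]), array([79.5, 63.5]), np.float32(1.277))
scene 0.76 z0 0.0 mandrel [ 0.4463 -0.193   0.1493] 87 (array([20.7, 22. ]), np.float32(2.284)) pawdir 0.977 paw (array([ 438.4, -187. ]), array([62.9, 78.3]), np.float32(2.288))
scene 0.68 z0 0.0 mandrel [0.4795 0.0643 0.15  ] 92 (array([24.9, 22.3]), np.float32(0.203)) pawdir -0.12 paw (array([483.7,  63.8]), array([70.6, 61.1]), np.float32(0.141))
  return _methods._mean(a, axis=axis, dtype=dtype,
  ret = um.true_divide(
```

```bash
cat > plan.py <<'E'
import sys; from h import *
x,y,z,w=map(float,sys.argv[1:5]); s=status.observe(); p=s['eef_pos']; o=s['orientation']
a=(o[2]-w+np.pi)%(2*np.pi)-np.pi; d=np.array([x,y,z])-p
print('t',round(s['clock'],1),'pos',np.round(p,4),'rpy',np.round(o,4),'F',np.round(s['ft_force'],1),'q6',np.round(s['qpos'][5],2))
print('turn',round(a,4),'then shift mm',np.round([(d[0]*np.cos(w)+d[1]*np.sin(w))*1e3,(d[0]*np.sin(w)-d[1]*np.cos(w))*1e3,-d[2]*1e3],1))
E
python3 -m jog '[[0.3,0,0,0,-0.174],[0.3,0,0,0,-0.174],[0.3,0,0,0,-0.174],[0.3,0,0,0,-0.174],[0.3,0,0,0,-0.174],[0.3,0,0,0,-0.172]]'
python3 -m jog '[[0.3,53,27,0,0],[0.3,53,27,0,0],[0.3,53,27,0,0],[0.3,53,27,0,0],[0.3,53,27,0,0],[0.3,53,27,0,0],[0.3,53,27,0,0],[0.3,53,27,0,0],[0.3,53,27,0,0],[0.3,53,27,0,0],[0.3,53,27,0,0],[0.3,53,27,0,0]]'
python3 plan.py 0.641 -0.035 0.053 1.33
```

```text
clock: 2.35
eef_pos: [0.1674, -0.5762, 0.2227]
orientation: [3.142, 0.0, 1.331]
ft_force: [-0.6, 0.2, -0.5]
opening: 0.0616
grasp_force: 0.0
clock: 3.85
eef_pos: [0.6376, -0.0366, 0.2228]
orientation: [3.141, 0.0, 1.325]
ft_force: [0.5, -1.4, -0.0]
opening: 0.0615
grasp_force: 0.0
t 3.9 pos [ 0.6376 -0.0366  0.2228] rpy [3.1411e+00 1.0000e-04 1.3248e+00] F [ 0.5 -1.4 -0. ] q6 0.14
turn -0.0052 then shift mm [  2.3   2.9 169.8]
```

```bash
python3 -m jog '[[0.3,2.3,2.9,50,0],[0.3,0,0,50,0],[0.3,0,0,40,0],[0.3,0,0,20,0],[0.3,0,0,9,0],[0.3,0,0,0,0],[1,0,0,0,0],[1,0,0,0,0],[1,0,0,0,0],[1,0,0,0,0],[1,0,0,0,0],[1,0,0,0,0]]'
python3 -m jog '[[1,0,0,-4,0],[1,0,0,-10,0],[1,0,0,-20,0],[1,0,0,-40,0],[1,0,0,-40,0],[1,0,0,-40,0],[1,0,0,0,0.17]]'
python3 - <<'E'
from h import *
save(cam('wrist'),'w1')
E
python3 plan.py 0.474 -0.372 0.15 0.044
```

```text
clock: 5.35
eef_pos: [0.6401, -0.0367, 0.0544]
orientation: [3.141, -0.0, 1.325]
ft_force: [-2.7, 0.2, 5.8]
opening: 0.0334
grasp_force: 30.0
clock: 6.22
eef_pos: [0.6416, -0.0369, 0.2149]
orientation: [3.132, -0.003, 1.151]
ft_force: [0.1, 0.9, -2.4]
opening: 0.0334
grasp_force: 30.0
t 6.3 pos [ 0.641  -0.0368  0.2123] rpy [ 3.1354e+00 -2.0000e-03  1.1428e+00] F [-0.4  0.2 -2.2] q6 0.32
turn 1.0988 then shift mm [-181.6  327.5   62.3]
```

View pics/w1.png

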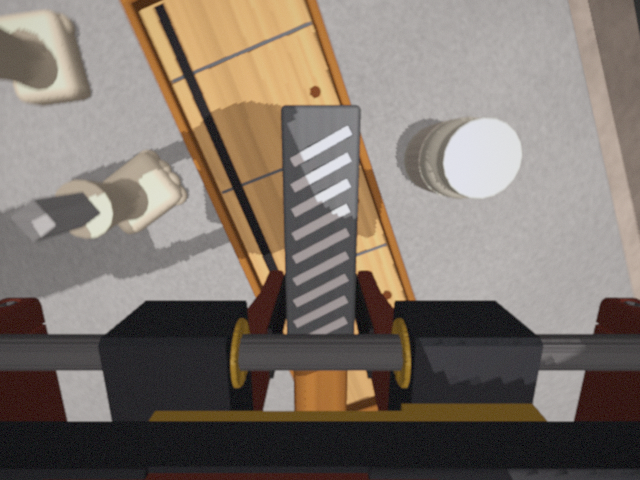

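The wrist view shows the rasp gripped square (blade at columns 282–358, handle just below the fingers). Now I'll take it to the tray.

```bash
python3 -m jog '[[1,0,0,0,0.183],[1,0,0,0,0.183],[1,0,0,0,0.183],[1,0,0,0,0.183],[1,0,0,0,0.183],[1,0,0,0,0.183],[1,0,0,0,0]]'
python3 -m jog '[[1,-26,47,0,0],[1,-26,47,0,0],[1,-26,47,0,0],[1,-26,47,0,0],[1,-26,47,0,0],[1,-26,47,0,0],[1,-26,46,0,0],[1,0,0,30,0],[1,0,0,30,0],[1,0,0,30,0],[1,0,0,0,0]]'
python3 plan.py 0.474 -0.372 0.0115 0.044
```

```text
clock: 7.15
eef_pos: [0.6398, -0.0367, 0.208]
orientation: [3.142, 0.0, 0.06]
ft_force: [0.5, -0.7, -3.2]
opening: 0.0335
grasp_force: 30.0
clock: 8.52
eef_pos: [0.4755, -0.3734, 0.1146]
orientation: [-3.137, 0.004, 0.061]
ft_force: [-1.3, -0.0, -3.1]
opening: 0.0337
grasp_force: 30.0
t 8.5 pos [ 0.4755 -0.3734  0.1146] rpy [-3.1373  0.0043  0.061 ] F [-1.3 -0.  -3.1] q6 0.79
turn 0.017 then shift mm [ -1.4  -1.5 103.1]
```

```bash
python3 -m jog '[[1,-1.4,-1.5,40,0.017],[1,0,0,30,0],[1,0,0,18,0],[1,0,0,9,0],[1,0,0,5,0],[1,0,0,0,0],[0.3,0,0,0,0],[0.3,0,0,0,0],[0.3,0,0,0,0],[0.3,0,0,-10,0]]'
python3 -m jog '[[0.3,0,0,-40,0],[0.3,0,0,-60,0],[0.3,0,0,-60,0],[0.3,0,0,-40,0],[0.3,0,0,0,0]]'
python3 - <<'E'
from m import *
c=cam('scene');P=cloud(c)
for m in eyes.silhouettes('scene','rasp')[:1]:
    q=P[m['mask']];print(m['confidence'],np.nanmedian(q,0),np.nanpercentile(q,97,0)[2])
casts(('scene','top'))
E
python3 plan.py 0.443 -0.192 0.215 2.30
```

```text
clock: 9.78
eef_pos: [0.4749, -0.3727, 0.0252]
orientation: [-3.14, 0.001, 0.04]
ft_force: [0.3, -0.7, -0.9]
opening: 0.0613
grasp_force: 0.0
clock: 10.4
eef_pos: [0.4765, -0.374, 0.2318]
orientation: [3.135, -0.007, 0.04]
ft_force: [0.5, -0.4, -0.4]
opening: 0.0616
grasp_force: 0.0
0.71 [ 0.48155197 -0.37016069  0.02193263] 0.028733640126008594
scene 0.93 z0 0.0 mandrel [0.4676 0.2037 0.1502] 84 (array([21.6, 27. ]), np.float32(2.848)) pawdir 0.553 paw (array([469.2, 212.4]), array([76.8, 62. ]), np.float32(1.345))
scene 0.71 z0 0.0 mandrel [0.4794 0.0631 0.1496] 91 (array([26.6, 23.4]), np.float32(0.381)) pawdir -0.029 paw (array([483.7,  64.1]), array([74.2, 58.8]), np.float32(0.187))
top 0.76 z0 0.0 mandrel [ 0.4426 -0.1915  0.1506] 118 (array([21.7, 22.4]), np.float32(2.34)) pawdir 2.237 paw (array([ 435. , -184.7]), array([64.1, 77.1]), np.float32(2.277))
top 0.74 z0 0.0 mandrel [0.4628 0.2062 0.1505] 112 (array([22.7, 21.7]), np.float32(1.289)) pawdir -1.389 paw (array([465.2, 214.8]), array([79.3, 63.7]), np.float32(1.301))
t 10.7 pos [ 0.4749 -0.3727  0.2235] rpy [-3.1392e+00  2.5000e-03  3.9800e-02] F [-0.4  0.4 -0. ] q6 0.81
turn -2.2602 then shift mm [156.   96.6   8.5]
```

```bash
python3 -m jog '[[0.3,0,0,0,-0.18],[0.3,0,0,0,-0.18],[0.3,0,0,0,-0.18],[0.3,0,0,0,-0.18],[0.3,0,0,0,-0.18],[0.3,0,0,0,-0.18],[0.3,0,0,0,-0.18],[0.3,0,0,0,-0.18],[0.3,0,0,0,-0.18],[0.3,0,0,0,-0.18],[0.3,0,0,0,-0.18],[0.3,0,0,0,-0.18]]'
python3 -m jog '[[0.3,0,0,0,-0.1],[0.3,39,24,0,0],[0.3,39,24,0,0],[0.3,39,24,0,0],[0.3,39,24,0,0],[0.3,0,0,0,0]]'
python3 plan.py 0.443 -0.192 0.113 2.30
python3 - <<'E'
from h import *
save(cam('wrist'),'w2')
E
```

```text
clock: 12.2
eef_pos: [0.4751, -0.3728, 0.2241]
orientation: [-3.141, -0.002, 2.206]
ft_force: [-0.5, 0.3, 0.5]
opening: 0.0617
grasp_force: 0.0
clock: 12.95
eef_pos: [0.4427, -0.1906, 0.2253]
orientation: [3.141, -0.001, 2.303]
ft_force: [-0.1, -0.4, 0.6]
opening: 0.0613
grasp_force: 0.0
t 12.9 pos [ 0.4427 -0.1906  0.2253] rpy [ 3.1413e+00 -5.0000e-04  2.3031e+00] F [-0.1 -0.4  0.6] q6 -1.21
turn 0.0031 then shift mm [ -1.3  -0.7 112.3]
```

View pics/w2.png

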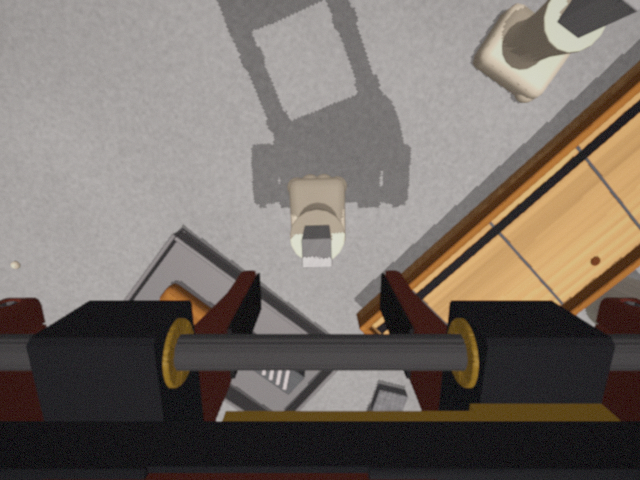

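The cast is at (317,230) in the wrist view, symmetric between the fingers, with its toes up the image. I'll check the mandrel position from the wrist depth.

```bash
cat > w.py <<'E'
from m import *
c=cam('wrist');P=cloud(c); s=status.observe(); print('tcp',np.round(s['eef_pos'],4))
for m in eyes.silhouettes('wrist','cast0'):
    q=P[m['mask']]; q=q[~np.isnan(q[:,0])]
    for z0 in(0,.05):
        t=q[abs(q[:,2]-z0-.15)<.004]; 
        if len(t)>60: print(z0,round(m['confidence'],2),m['xy'],len(t),*fit(t))
E
python3 w.py
```

```text
tcp [ 0.443  -0.1928  0.225 ]
0 0.98 [318.5, 214.8] 880 [ 442.5 -192.2] [22.  22.6] 2.332
0 0.76 [539.7, 37.9] 132 [479.9  55.9] [13.3  3.6] 0.232
```

```bash
python3 -m jog '[[0.3,0,0,40,-0.015],[0.3,0,0,40,0],[0.3,0,0,20,0],[0.3,0,0,12,0],[0.3,0,0,0,0],[1,0,0,0,0],[1,0,0,0,0],[1,0,0,0,0],[1,0,0,0,0],[1,0,0,0,0]]'
python3 plan.py 0.443 -0.192 0.113 2.32
python3 -m jog '[[1,0,0,-5,0],[1,0,0,-20,0],[1,0,0,-40,0],[1,0,0,-45,0],[1,0,0,0,-0.15],[1,0,0,0,-0.155],[1,0,0,0,-0.155],[1,0,0,0,-0.155],[1,0,0,0,-0.155],[1,0,0,0,0]]'
python3 plan.py 0.6264 -0.1818 0.19 3.09
```

```text
clock: 14.35
eef_pos: [0.443, -0.1929, 0.1137]
orientation: [-3.141, 0.0, 2.315]
ft_force: [-0.6, -0.2, 0.1]
opening: 0.0213
grasp_force: 30.0
t 14.3 pos [ 0.443  -0.1929  0.1137] rpy [-3.1414e+00  2.0000e-04  2.3148e+00] F [-0.6 -0.2  0.1] q6 -1.22
turn -0.0052 then shift mm [0.7 0.6 0.7]
clock: 15.6
eef_pos: [0.4432, -0.1928, 0.2247]
orientation: [-3.141, 0.001, 3.084]
ft_force: [-0.5, 0.7, -3.8]
opening: 0.0219
grasp_force: 30.0
t 15.6 pos [ 0.4432 -0.1928  0.2247] rpy [-3.1413e+00  9.0000e-04  3.0835e+00] F [-0.5  0.7 -3.8] q6 -1.99
turn -0.0065 then shift mm [-182.4   20.4   34.7]
```

```bash
python3 -m jog '[[1,-30,4,0,-0.0065],[1,-45,5,0,0],[1,-45,5,0,0],[1,-35,4,0,0],[1,-20,2,0,0],[1,-7,0,0,0],[1,0,0,20,0],[1,0,0,10,0],[1,0,0,0,0],[1,0,0,0,0]]'
python3 plan.py 0.6264 -0.1818 0.1637 3.09
```

```text
clock: 16.85
eef_pos: [0.6258, -0.1823, 0.1947]
orientation: [-3.141, 0.001, 3.091]
ft_force: [0.1, 0.0, -3.7]
opening: 0.0217
grasp_force: 30.0
t 16.9 pos [ 0.6258 -0.1823  0.1947] rpy [-3.1412e+00  1.1000e-03  3.0907e+00] F [ 0.1  0.  -3.7] q6 -1.86
turn 0.0007 then shift mm [-0.6  0.6 31. ]
```

```bash
python3 -m jog '[[1,-0.6,0.6,10,0],[1,0,0,8,0],[1,0,0,5,0],[1,0,0,3,0],[1,0,0,2,0],[1,0,0,1,0],[1,0,0,1,0],[1,0,0,0,0]]'
python3 - <<'E'
from h import *
c=cam('top');save(c,'t1')
E
python3 plan.py 0.6264 -0.1818 0.1637 3.09
```

```text
clock: 17.85
eef_pos: [0.6266, -0.1816, 0.164]
orientation: [-3.141, 0.001, 3.091]
ft_force: [-0.5, 0.5, -2.8]
opening: 0.0221
grasp_force: 30.0
t 17.9 pos [ 0.6266 -0.1816  0.164 ] rpy [-3.1414e+00  5.0000e-04  3.0913e+00] F [-0.3  0.2 -1.6] q6 -1.85
turn 0.0013 then shift mm [ 0.1 -0.2  0.3]
```

```bash
python3 -m jog '[[1,0,0,0.8,0],[1,0,0,0,0],[0.5,0,0,0,0],[0.5,0,0,0,0],[0.5,0,0,0,0],[0.5,0,0,-10,0],[0.5,0,0,-30,0],[0.5,0,0,-40,0],[0.4,0,0,0,0]]'
python3 - <<'E'
from m import *
casts(('top','scene')); save(cam('wrist'),'w3')
E
python3 w.py
python3 plan.py 0.4635 0.204 0.23 1.30
```

```text
clock: 19.02
eef_pos: [0.6277, -0.182, 0.2484]
orientation: [-3.139, 0.008, 3.091]
ft_force: [-0.2, -0.9, 1.2]
opening: 0.0502
grasp_force: 0.0
top 0.9 z0 0.05 mandrel [ 0.6196 -0.1799  0.2014] 79 (array([ 18.7, 125.6]), np.float32(2.335)) pawdir -2.821 paw (array([ 597.8, -187.4]), array([40.5, 39.5]), np.float32(0.0))
top 0.83 z0 0.0 mandrel [0.475  0.0646 0.151 ] 110 (array([22. , 21.4]), np.float32(0.15)) pawdir -0.2 paw (array([484.2,  66.6]), array([79.1, 63.3]), np.float32(0.189))
top 0.74 z0 0.0 mandrel [0.4628 0.2049 0.1503] 115 (array([23.2, 21.5]), np.float32(1.323)) pawdir -1.089 paw (array([465.1, 214.6]), array([79.4, 64.2]), np.float32(1.282))
scene 0.95 z0 0.0 mandrel [0.4661 0.2035 0.15  ] 83 (array([21.8, 26.2]), np.float32(2.787)) pawdir 0.487 paw (array([466.3, 213.2]), array([78.5, 63.2]), np.float32(1.272))
scene 0.74 z0 0.05 mandrel [ 0.6296 -0.1816  0.1999] 131 (array([21.8, 26.6]), np.float32(3.049)) pawdir 0.553 paw (array([ 602.5, -183. ]), array([115.3,  71.3]), np.float32(0.144))
scene 0.61 z0 0.0 mandrel [0.4789 0.0642 0.1496] 95 (array([24.8, 22.2]), np.float32(0.181)) pawdir -0.108 paw (array([484.9,  64. ]), array([69.1, 61.3]), np.float32(0.123))
few [304.2, 249.7] 0
tcp [ 0.626  -0.1815  0.241 ]
0 0.73 [320.1, 219.3] 1573 [ 622.4 -179.8] [47.8 43. ] 1.515
0.05 0.73 [320.1, 219.3] 1199 [ 625.1 -180.4] [21.8 22.3] 3.094
t 19.4 pos [ 0.6261 -0.1815  0.2412] rpy [ 3.1408e+00 -2.5000e-03  3.0913e+00] F [ 0.3  0.1 -0.3] q6 -1.85
turn 1.7913 then shift mm [ 327.9 -259.8   11.2]
```

View pics/w3.png

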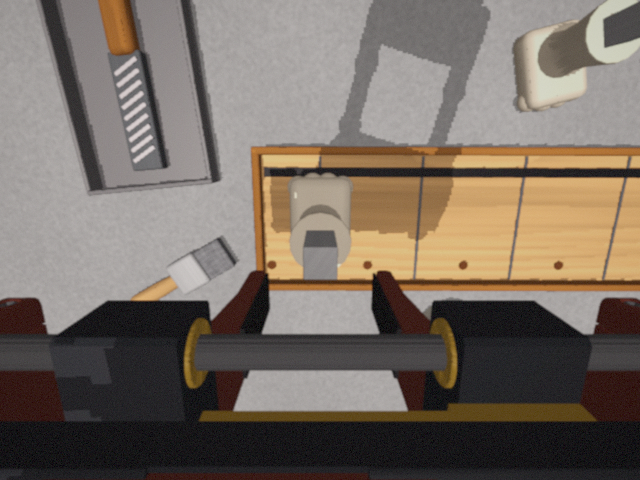

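The cast stands at (320,230) with its toes on the black line, on the line spaced evenly with columns 422, 525 and 627. The rasp lies in the tray. Now cast A.

```bash
python3 -m jog '[[0.3,0,0,0,0.179],[0.3,0,0,0,0.179],[0.3,0,0,0,0.179],[0.3,0,0,0,0.179],[0.3,0,0,0,0.179],[0.3,0,0,0,0.179],[0.3,0,0,0,0.179],[0.3,0,0,0,0.179],[0.3,0,0,0,0.179],[0.3,0,0,0,0.179]]'
python3 -m jog '[[0.3,41,-32.5,0,0],[0.3,41,-32.5,0,0],[0.3,41,-32.5,0,0],[0.3,41,-32.5,0,0],[0.3,41,-32.5,0,0],[0.3,41,-32.5,0,0],[0.3,41,-32.5,0,0],[0.3,41,-32.5,11,0],[0.3,0,0,0,0],[0.3,0,0,0,0]]'
python3 w.py
python3 plan.py 0.4635 0.204 0.113 1.30
```

```text
clock: 20.62
eef_pos: [0.6263, -0.1815, 0.2418]
orientation: [-3.14, -0.0, 1.295]
ft_force: [-0.3, 0.4, 0.2]
opening: 0.0613
grasp_force: 0.0
clock: 21.88
eef_pos: [0.4632, 0.2034, 0.2315]
orientation: [-3.141, 0.001, 1.302]
ft_force: [1.0, -1.6, 1.3]
opening: 0.0613
grasp_force: 0.0
tcp [0.4635 0.203  0.2317]
0 0.83 [366.0, 325.0] 630 [474.2  66.1] [21.4 22.8] 1.779
0 0.81 [316.9, 211.7] 845 [461.7 206.5] [22.4 21.2] 1.305
0 0.39 [245.2, 6.2] 213 [445.9 375.2] [ 5.2 19.9] 2.935
t 22.0 pos [0.4637 0.2027 0.2319] rpy [3.1413e+00 3.0000e-04 1.2997e+00] F [ 0.9 -1.   0.4] q6 0.62
turn -0.0003 then shift mm [  1.2  -0.5 118.9]
```

```bash
python3 -m jog '[[0.3,2.5,-2,40,0],[0.3,0,0,45,0],[0.3,0,0,22,0],[0.3,0,0,12,0],[0.3,0,0,0,0],[1,0,0,0,0],[1,0,0,0,0],[1,0,0,0,0],[1,0,0,0,0],[1,0,0,0,0]]'
python3 plan.py 0.4635 0.204 0.113 1.30
python3 -m jog '[[1,0,0,-5,0],[1,0,0,-20,0],[1,0,0,-45,0],[1,0,0,-45,0],[1,0,0,0,-0.16],[1,0,0,0,-0.163],[1,0,0,0,-0.163],[1,0,0,0,-0.163],[1,0,0,0,-0.163],[1,0,0,0,-0.163],[1,0,0,0,-0.163],[1,0,0,0,-0.163]]'
python3 -m jog '[[1,0,0,0,-0.163],[1,0,0,0,-0.163],[1,0,0,0,-0.163],[1,0,0,0,0]]'
python3 plan.py 0.6428 0.1328 0.19 3.09
```

```text
clock: 23.22
eef_pos: [0.4619, 0.2068, 0.113]
orientation: [3.141, -0.0, 1.301]
ft_force: [-1.2, -0.7, 0.6]
opening: 0.022
grasp_force: 30.0
t 23.2 pos [0.4619 0.2068 0.113 ] rpy [ 3.1414e+00 -1.0000e-04  1.3014e+00] F [-1.2 -0.7  0.6] q6 0.62
turn 0.0014 then shift mm [-2.3  2.2  0. ]
clock: 24.72
eef_pos: [0.4619, 0.2068, 0.2291]
orientation: [3.141, 0.001, 2.608]
ft_force: [-0.0, 1.6, -4.0]
opening: 0.0217
grasp_force: 30.0
clock: 25.22
eef_pos: [0.462, 0.2068, 0.2289]
orientation: [3.141, 0.001, 3.09]
ft_force: [0.2, 0.1, -4.3]
opening: 0.022
grasp_force: 30.0
t 25.2 pos [0.462  0.2068 0.2289] rpy [3.1413e+00 8.0000e-04 3.0899e+00] F [ 0.2  0.1 -4.3] q6 -1.17
turn -0.0001 then shift mm [-184.4  -64.5   38.9]
```

```bash
python3 -m jog '[[1,-30,-10,0,0],[1,-45,-16,0,0],[1,-45,-16,0,0],[1,-37,-13,0,0],[1,-20,-7,0,0],[1,-7.4,-2.5,0,0],[1,0,0,20,0],[1,0,0,12,0],[1,0,0,0,0],[1,0,0,0,0]]'
python3 plan.py 0.6428 0.1328 0.1633 3.09
python3 -m jog '[[1,0,0,10,0],[1,0,0,10,0],[1,0,0,5,0],[1,0,0,3,0],[1,0,0,2,0],[1,0,0,1,0],[1,0,0,1,0],[1,0,0,0,0]]'
python3 plan.py 0.6428 0.1328 0.1627 3.09
```

```text
clock: 26.48
eef_pos: [0.6427, 0.1333, 0.1968]
orientation: [3.141, 0.001, 3.091]
ft_force: [-0.2, 0.1, -3.9]
opening: 0.0218
grasp_force: 30.0
t 26.5 pos [0.6427 0.1333 0.1968] rpy [3.1413e+00 1.0000e-03 3.0913e+00] F [-0.2  0.1 -3.9] q6 -1.37
turn 0.0013 then shift mm [-0.1 -0.5 33.5]
clock: 27.48
eef_pos: [0.6429, 0.133, 0.1639]
orientation: [3.142, 0.0, 3.091]
ft_force: [-0.3, -0.4, -4.0]
opening: 0.0221
grasp_force: 30.0
t 27.5 pos [0.6429 0.133  0.1639] rpy [3.1416e+00 1.0000e-04 3.0913e+00] F [-0.3 -0.4 -4. ] q6 -1.37
turn 0.0013 then shift mm [ 0.  -0.2  1.2]
```

```bash
python3 -m jog '[[1,0,0,0.7,0],[1,0,0,0.7,0],[1,0,0,0,0],[0.5,0,0,0,0],[0.5,0,0,0,0],[0.5,0,0,0,0],[0.5,0,0,-10,0],[0.5,0,0,-30,0],[0.5,0,0,-40,0],[0.4,0,0,0,0]]'
python3 - <<'E'
from m import *
casts(('top',)); save(cam('wrist'),'w4')
E
python3 w.py
python3 plan.py 0.4745 0.0655 0.24 0.19
```

```text
clock: 28.72
eef_pos: [0.6441, 0.1332, 0.2481]
orientation: [3.14, 0.008, 3.091]
ft_force: [-0.4, -0.4, 0.3]
opening: 0.0502
grasp_force: 0.0
top 0.83 z0 0.0 mandrel [0.4741 0.0647 0.1506] 108 (array([21.8, 21.8]), np.float32(1.763)) pawdir -0.696 paw (array([484.5,  61.5]), array([79.4, 57. ]), np.float32(0.027))
top 0.77 z0 0.05 mandrel [ 0.6253 -0.1791  0.201 ] 117 (array([21.3, 21.4]), np.float32(3.119)) pawdir 2.754 paw (array([ 616.1, -179.6]), array([61.9, 78.8]), np.float32(3.024))
top 0.71 z0 0.05 mandrel [0.6394 0.1374 0.2008] 45 (array([14.4, 13. ]), np.float32(0.034)) pawdir 2.661 paw (array([637.4, 137.1]), array([42. , 89.3]), np.float32(2.515))
tcp [0.6425 0.133  0.2408]
0 0.89 [238.6, 48.9] 755 [478.7  66.6] [13.8 23.1] 1.666
0 0.8 [320.0, 224.9] 1564 [641.5 134.7] [46.8 43.4] 1.533
0.05 0.8 [320.0, 224.9] 1147 [643.5 134.5] [21.6 21.7] 3.085
t 29.0 pos [0.6424 0.133  0.2405] rpy [-3.1410e+00 -2.8000e-03  3.0913e+00] F [0.7 0.3 0.1] q6 -1.37
turn 2.9013 then shift mm [-177.6   34.5    0.5]
```

View pics/w4.png

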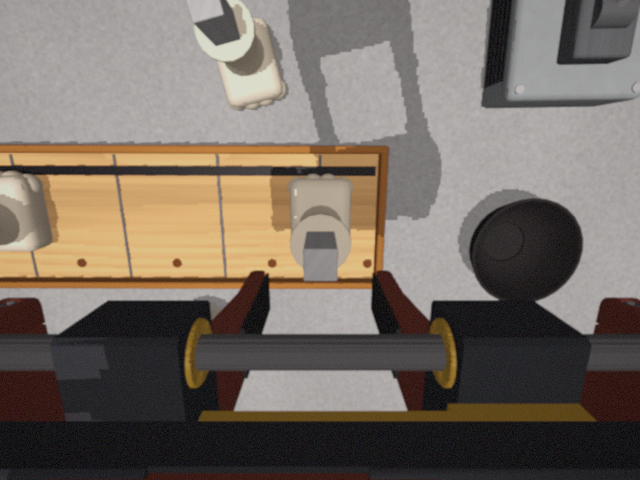

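Cast A is at (320,230) on its cross line, toes on the black line, and the others are undisturbed. Now cast B.

```bash
python3 -m jog '[[0.3,0,0,0,0.181],[0.3,0,0,0,0.181],[0.3,0,0,0,0.181],[0.3,0,0,0,0.181],[0.3,0,0,0,0.181],[0.3,0,0,0,0.181],[0.3,0,0,0,0.181],[0.3,0,0,0,0.181],[0.3,0,0,0,0.181],[0.3,0,0,0,0.181],[0.3,0,0,0,0.181],[0.3,0,0,0,0.181]]'
python3 -m jog '[[0.3,0,0,0,0.181],[0.3,0,0,0,0.181],[0.3,0,0,0,0.181],[0.3,0,0,0,0.181],[0.3,-44,8.6,0,0],[0.3,-44,8.6,0,0],[0.3,-44,8.6,0,0],[0.3,-44,8.6,0,0],[0.3,0,0,8,0],[0.3,0,0,0,0],[0.3,0,0,0,0]]'
python3 w.py
python3 plan.py 0.4745 0.0655 0.113 0.19
```

```text
clock: 30.48
eef_pos: [0.6424, 0.133, 0.2407]
orientation: [-3.14, 0.002, 0.913]
ft_force: [-0.2, 1.3, -0.9]
opening: 0.0618
grasp_force: 0.0
clock: 31.85
eef_pos: [0.4774, 0.0654, 0.2336]
orientation: [-3.141, 0.002, 0.196]
ft_force: [-0.4, 0.9, -0.2]
opening: 0.0614
grasp_force: 0.0
tcp [0.4774 0.0654 0.2338]
0 0.87 [278.9, 40.4] 1007 [626.1 130.8] [12.5 41.4] 1.75
0 0.8 [322.7, 216.3] 833 [473.9  65.1] [22.5 21.5] 0.185
t 31.9 pos [0.4774 0.0654 0.2339] rpy [-3.1414e+00  1.2000e-03  1.9570e-01] F [-0.9 -0.   0.1] q6 1.44
turn 0.0057 then shift mm [ -2.8  -0.6 120.9]
```

```bash
python3 -m jog '[[0.3,-3.2,-0.3,40,0.006],[0.3,0,0,45,0],[0.3,0,0,23,0],[0.3,0,0,13,0],[0.3,0,0,0,0],[1,0,0,0,0],[1,0,0,0,0],[1,0,0,0,0],[1,0,0,0,0],[1,0,0,0,0]]'
python3 -m jog '[[1,0,0,-5,0],[1,0,0,-20,0],[1,0,0,-45,0],[1,0,0,-45,0],[1,0,0,0,-0.17],[1,0,0,0,-0.17],[1,0,0,0,-0.17],[1,0,0,0,-0.17],[1,0,0,0,-0.17],[1,0,0,0,-0.17],[1,0,0,0,-0.17],[1,0,0,0,-0.17]]'
python3 -m jog '[[1,0,0,0,-0.17],[1,0,0,0,-0.17],[1,0,0,0,-0.17],[1,0,0,0,-0.17],[1,0,0,0,-0.17],[1,0,0,0,-0.17],[1,0,0,0,-0.17],[1,0,0,0,-0.17],[1,0,0,0,-0.17],[1,0,0,0,0]]'
python3 plan.py 0.6373 0.0279 0.19 3.09
```

```text
clock: 33.2
eef_pos: [0.4737, 0.0647, 0.1136]
orientation: [3.141, -0.0, 0.189]
ft_force: [-0.4, -0.1, 1.3]
opening: 0.022
grasp_force: 30.0
clock: 34.7
eef_pos: [0.4737, 0.0648, 0.2296]
orientation: [3.141, -0.0, 1.555]
ft_force: [0.3, 0.0, -4.3]
opening: 0.0217
grasp_force: 30.0
clock: 35.95
eef_pos: [0.4737, 0.0649, 0.2294]
orientation: [3.141, 0.001, 3.078]
ft_force: [0.0, -0.3, -5.5]
opening: 0.0218
grasp_force: 30.0
t 36.0 pos [0.4737 0.0649 0.2294] rpy [3.1415e+00 8.0000e-04 3.0778e+00] F [ 0.  -0.3 -5.5] q6 -1.44
turn -0.0122 then shift mm [-165.2  -28.5   39.4]
```

```bash
python3 -m jog '[[1,-27,-4,0,-0.0122],[1,-40,-7,0,0],[1,-40,-7,0,0],[1,-32,-6,0,0],[1,-20,-3.5,0,0],[1,-6,-1,0,0],[1,0,0,20,0],[1,0,0,12,0],[1,0,0,0,0],[1,0,0,0,0]]'
python3 plan.py 0.6373 0.0279 0.1635 3.09
python3 -m jog '[[1,0,0,10,0],[1,0,0,10,0],[1,0,0,5,0],[1,0,0,3,0],[1,0,0,2,0],[1,0,0,1,0],[1,0,0,1,0],[1,0,0,0,0]]'
python3 plan.py 0.6373 0.0279 0.163 3.09
```

```text
clock: 37.2
eef_pos: [0.6369, 0.0279, 0.1974]
orientation: [3.141, 0.001, 3.091]
ft_force: [-0.4, 0.9, -4.1]
opening: 0.022
grasp_force: 30.0
t 37.2 pos [0.6369 0.0279 0.1974] rpy [3.1415e+00 1.0000e-03 3.0912e+00] F [-0.4  0.9 -4.1] q6 -1.53
turn 0.0012 then shift mm [-0.4  0.  33.9]
clock: 38.2
eef_pos: [0.637, 0.0277, 0.1645]
orientation: [3.142, 0.0, 3.091]
ft_force: [-0.6, -0.5, -4.5]
opening: 0.0217
grasp_force: 30.0
t 38.2 pos [0.637  0.0277 0.1645] rpy [3.1416e+00 1.0000e-04 3.0915e+00] F [-0.6 -0.5 -4.5] q6 -1.53
turn 0.0015 then shift mm [-0.3  0.2  1.5]
```

```bash
python3 -m jog '[[1,0,0,0.8,0],[1,0,0,0.8,0],[1,0,0,0,0],[0.5,0,0,0,0],[0.5,0,0,0,0],[0.5,0,0,0,0],[0.5,0,0,-10,0],[0.5,0,0,-30,0],[0.5,0,0,-40,0],[0.5,0,0,0,0],[0.5,0,0,0,0]]'
python3 w.py
python3 plan.py 0.4 0.383 0.25 3.14159
```

```text
clock: 39.58
eef_pos: [0.637, 0.0278, 0.2425]
orientation: [3.142, -0.0, 3.091]
ft_force: [0.1, -0.5, -1.0]
opening: 0.0439
grasp_force: 0.0
tcp [0.6367 0.0278 0.2415]
0 0.95 [86.0, 225.8] 1831 [ 624.5 -176.9] [48.  43.2] 0.227
0.05 0.95 [86.0, 225.8] 484 [ 625.4 -171.3] [ 9.4 22.1] 3.002
0 0.67 [321.7, 221.0] 1578 [634.8  29.2] [48.  43.4] 1.524
0.05 0.67 [321.7, 221.0] 1165 [637.3  29. ] [21.3 22.5] 3.089
0 0.65 [438.9, 228.8] 1568 [641.9 131. ] [40.9 48. ] 2.521
0.05 0.65 [438.9, 228.8] 1222 [643.8 134. ] [23.1 22.1] 1.514
t 39.7 pos [0.6366 0.0278 0.2411] rpy [-3.1415e+00 -2.6000e-03  3.0915e+00] F [ 0.1 -0.6 -0.3] q6 -1.53
turn -0.0501 then shift mm [236.6 355.2  -8.9]
```

```bash
python3 -m jog '[[1,0,0,-10,-0.05],[1,29.6,44.4,0,0],[1,29.6,44.4,0,0],[1,29.6,44.4,0,0],[1,29.6,44.4,0,0],[1,29.6,44.4,0,0],[1,29.6,44.4,0,0],[1,29.6,44.4,0,0],[1,29.6,44.4,0,0],[1,0,0,0,0],[1,0,0,0,0]]'
python3 - <<'E'
from m import *
c=cam('top');save(c,'t2'); casts(('top','scene'))
for n in('scene','top'):
    c=cam(n);P=cloud(c)
    for k in('lever','rasp'):
        for m in eyes.silhouettes(n,k)[:1]:
            q=P[m['mask']]; q=q[q[:,2]>(.135 if k=='lever' else 0)];print(n,k,m['confidence'],m['xy'],len(q),np.nanmedian(q,0),fit(q))
E
python3 plan.py 0.4 0.383 0.132 3.14159
```

```text
clock: 41.05
eef_pos: [0.4002, 0.3825, 0.2518]
orientation: [-3.14, -0.001, -3.141]
ft_force: [0.5, 0.6, 0.3]
opening: 0.0004
grasp_force: 0.0
top 0.97 z0 0.05 mandrel [0.6377 0.0296 0.2009] 116 (array([21.9, 22. ]), np.float32(3.056)) pawdir -3.058 paw (array([626.9,  29.2]), array([60.8, 75.9]), np.float32(3.076))
top 0.75 z0 0.05 mandrel [0.6437 0.1336 0.2007] 118 (array([22.3, 23. ]), np.float32(3.08)) pawdir -2.849 paw (array([634.2, 134.8]), array([62.5, 77. ]), np.float32(3.14))
top 0.73 z0 0.05 mandrel [ 0.6255 -0.1791  0.2009] 121 (array([21.1, 22.2]), np.float32(3.104)) pawdir 2.755 paw (array([ 617.3, -176.4]), array([80.1, 61.9]), np.float32(0.028))
scene 0.96 z0 0.05 mandrel [ 0.6309 -0.181   0.1998] 127 (array([22.1, 25.6]), np.float32(3.129)) pawdir 0.586 paw (array([ 620.2, -180.4]), array([59.4, 76.6]), np.float32(3.061))
scene 0.72 z0 0.05 mandrel [0.6459 0.0264 0.2   ] 98 (array([19.7, 22.1]), np.float32(3.019)) pawdir 0.002 paw (array([633. ,  28.7]), array([62.5, 73.4]), np.float32(3.105))
scene 0.23 z0 0.0 mandrel [0.4551 0.3811 0.1537] 103 (array([21.9, 18.3]), np.float32(0.549)) pawdir nan paw (array([0., 0.]), array([0., 0.]), np.float32(0.0))
scene lever 0.48 [486.2, 181.6] 126 [0.45503009 0.38043449 0.15268222] (array([451.7, 380.9]), array([22.6, 18.3]), np.float32(0.634))
scene rasp 0.73 [145.0, 233.1] 889 [ 0.48361357 -0.37108028  0.02207988] (array([ 466.9, -376.2]), array([199.6,  38.7]), np.float32(0.072))
top lever 0.44 [131.8, 298.0] 111 [0.44829924 0.38195339 0.15686093] (array([448.7, 383.8]), array([22.4, 22.3]), np.float32(1.121))
top rasp 0.6 [466.2, 293.9] 1293 [ 0.47433888 -0.37033414  0.02280905] (array([ 464.2, -376.1]), array([202.4,  46.3]), np.float32(0.018))
t 41.6 pos [0.4004 0.3828 0.2529] rpy [3.1416 0.     3.1411] F [-0.5  0.3  0.3] q6 -0.87
turn -0.0005 then shift mm [  0.4   0.2 120.9]
  return _methods._mean(a, axis=axis, dtype=dtype,
  ret = um.true_divide(
```

View pics/t2.png

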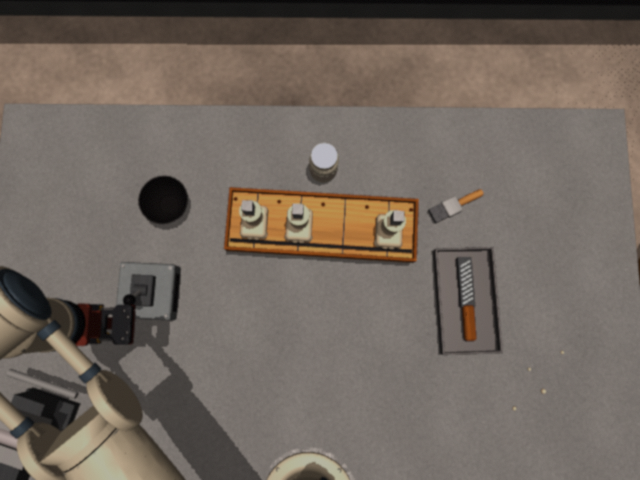

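All three casts stand at (253,218), (298,222) and (391,230) with toes on the line, and the rasp is in the tray at (466,300). The gripper is beside the lever, so I'll push it.

```bash
python3 -m jog '[[1,0,0,45,0],[1,0,0,45,0],[1,0,0,20,0],[1,0,0,11,0],[1,0,0,0,0],[1,-15,0,0,0],[1,-10,0,0,0],[1,-10,0,0,0],[1,-10,0,0,0],[1,-10,0,0,0],[1,-10,0,0,0],[1,-10,0,0,0]]'
python3 -m jog '[[1,-8,0,0,0],[1,-6,0,0,0],[1,-5,0,0,0],[1,0,0,0,0]]'
python3 - <<'E'
from m import *
for n in('scene','top'):
    c=cam(n);P=cloud(c)
    save(c,n+'3')
    for m in eyes.silhouettes(n,'lever_tip')[:1]:
        q=P[m['mask']]; q=q[q[:,2]>.13];print(n,m['confidence'],m['xy'],len(q),np.nanmedian(q,0),fit(q))
E
python3 plan.py 0.5 0.383 0.132 3.14159
```

```text
clock: 43.1
eef_pos: [0.4757, 0.3828, 0.1313]
orientation: [-3.141, -0.001, 3.141]
ft_force: [-0.6, 0.4, -1.8]
opening: 0.0006
grasp_force: 0.6
clock: 43.6
eef_pos: [0.4829, 0.383, 0.1312]
orientation: [-3.137, -0.025, -3.136]
ft_force: [-43.9, -7.3, 14.3]
opening: 0.0006
grasp_force: 21.9
scene 0.67 [288.2, 280.6] 0 [nan nan nan] (array([0., 0.]), array([0., 0.]), np.float32(0.0))
t 43.8 pos [0.4829 0.383  0.1313] rpy [-3.1365 -0.0246 -3.1358] F [-43.7  -7.6  13.5] q6 -0.97
turn 0.0058 then shift mm [-17.1   0.   -0.7]
  return np.nanmean(a, axis, out=out, keepdims=keepdims)
```

```bash
python3 -m jog '[[1,6,0,0,0],[1,0,0,0,0]]'
python3 - <<'E'
from h import *
c=cam('scene'); cv2.imwrite('pics/s4.png',cv2.resize(c['frame'][100:260,400:600,::-1],None,fx=4,fy=3.75*1))
E
```

```text
clock: 44.05
eef_pos: [0.4824, 0.3829, 0.1313]
orientation: [-3.139, -0.012, -3.138]
ft_force: [-21.9, -4.3, 5.2]
opening: 0.0002
grasp_force: 11.1
```

View pics/s4.png

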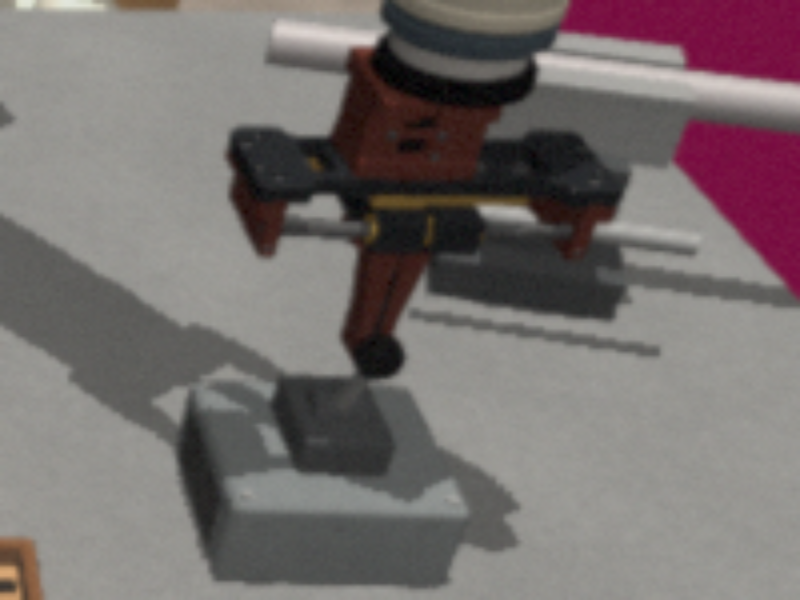

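The ball is in front of the fingers at about pixel (494,195) and has moved. Its position follows.

```bash
python3 -m jog '[[1,6,0,0,0],[1,20,0,0,0],[1,20,0,0,0],[1,0,0,0,0]]'
python3 - <<'E'
from m import *
c=cam('scene');P=cloud(c);cv2.imwrite('pics/s5.png',cv2.resize(c['frame'][100:260,400:600,::-1],None,fx=4,fy=3.75))
k=(c['frame'].max(-1)<50)&(P[...,2]>.13)&(P[...,2]<.165)&(abs(P[...,1]-.383)<.03)&(P[...,0]>.40)&(P[...,0]<.56)
v,u=np.nonzero(k);print(len(u),u.mean(),v.mean(),np.median(P[k],0),fit(P[k]))
for m in eyes.silhouettes('scene','lever'):
    q=P[m['mask']]; print(m['confidence'],m['xy'],len(q),np.nanmedian(q,0))
casts(('scene',))
E
```

```text
clock: 44.6
eef_pos: [0.4421, 0.3833, 0.1324]
orientation: [3.141, 0.001, -3.141]
ft_force: [0.6, -0.4, 0.5]
opening: 0.0006
grasp_force: 0.0
149 491.2953020134228 189.18120805369128 [0.51120181 0.37852863 0.14892255] (array([479.5, 381.5]), array([23. , 81.1]), np.float32(3.105))
0.45 [492.3, 196.1] 177 [0.50909442 0.37903633 0.14464437]
scene 0.71 z0 0.05 mandrel [0.6447 0.0264 0.1997] 122 (array([21.4, 23.2]), np.float32(3.009)) pawdir 0.05 paw (array([614.7,  28.8]), array([111.7,  64.5]), np.float32(0.007))
scene 0.68 z0 0.05 mandrel [ 0.6304 -0.1813  0.1996] 127 (array([21.9, 24.3]), np.float32(3.011)) pawdir 0.592 paw (array([ 620.1, -180.6]), array([59.6, 75.9]), np.float32(3.062))
scene 0.57 z0 0.05 mandrel [0.6496 0.1323 0.2   ] 123 (array([21.8, 24.9]), np.float32(3.07)) pawdir -0.441 paw (array([625.1, 132.4]), array([ 61.4, 102.2]), np.float32(3.093))
```

View pics/s5.png

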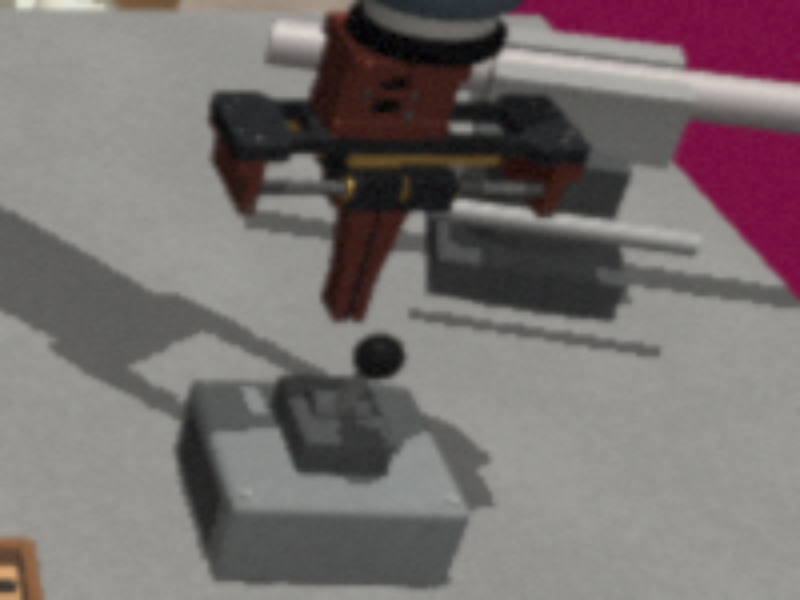

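```bash
python3 -m jog '[[1,20,0,0,0],[1,0,0,-40,0],[1,0,0,-40,0],[1,0,0,0,0]]'
cat > lev.py <<'E'
from m import *
from scipy.optimize import least_squares
def ball(im,x0,y0,r=13):
    g=im.max(-1).astype(int); k=((g<40)).astype(np.uint8); k[:y0-r]=0;k[y0+r:]=0;k[:,:x0-r]=0;k[:,x0+r:]=0
    n,l,s,ce=cv2.connectedComponentsWithStats(k); i=1+np.argmax(s[1:,4]); return ce[i],s[i]
c=cam('scene');P=cloud(c); save(c,'s6')
i0=cv2.imread('pics/scene0.png')[...,::-1]
a=ball(i0,488,178,9); b=ball(c['frame'],494,194,9); print(a,b)
M=np.linalg.inv(c['c2w'])
def pr(p): q=M[:3,:3]@p+M[:3,3]; return np.array([q[0],q[1]])/q[2]*c['f']+[c['cx'],c['cy']]
tip=lambda v,t:np.array([v[0]+.07*np.sin(t),v[1]+v[3]*np.sin(t)*.07,.082+.07*np.cos(t)])
s=least_squares(lambda v:np.r_[pr(tip(v,-.5))-a[0],pr(tip(v,v[2]))-b[0],(v[3])*20],[.482,.383,.3,0]); print('pivot',s.x[:2],'lever',s.x[2]+.5,'skew',s.x[3],s.fun)
u,v=b[0].round().astype(int); q=P[v-6:v+7,u-6:u+7].reshape(-1,3); q=q[(q[:,2]>.13)&(q[:,0]>.47)]
f=least_squares(lambda o:np.linalg.norm(q-o,axis=1)-.013,q.mean(0)-[.008,0,.005],loss='soft_l1',f_scale=.002).x; print('sphere',len(q),f)
E
python3 lev.py
```

```text
clock: 45.3
eef_pos: [0.424, 0.3838, 0.2162]
orientation: [3.137, 0.006, 3.141]
ft_force: [0.0, -0.6, -0.2]
opening: 0.0007
grasp_force: 0.0
(array([487.83950617, 178.33333333]), array([483, 174,  11,  10,  81], dtype=int32)) (array([494.04301075, 195.13978495]), array([489, 190,  11,  11,  93], dtype=int32))
pivot [0.47601096 0.38380527] lever 0.9776684676772947 skew -0.047828765620675395 [-0.63992059  0.06321084  0.60888954 -0.07033528 -0.95657531]
sphere 130 [0.50536459 0.38222117 0.14376426]
```

```bash
python3 - <<'E' 2>/dev/null
from m import *
casts(('top',))
r=ctrl.job_done(); print(r)
E
```

```text
top 0.84 z0 0.05 mandrel [0.6376 0.0296 0.2008] 115 (array([22.4, 20.9]), np.float32(0.001)) pawdir -3.02 paw (array([628. ,  29.9]), array([63.2, 77.4]), np.float32(3.141))
top 0.65 z0 0.05 mandrel [0.6438 0.1337 0.2007] 118 (array([24. , 21.2]), np.float32(0.031)) pawdir -2.858 paw (array([634. , 135.1]), array([76.8, 63. ]), np.float32(0.001))
the job is handed in; nothing more can be done
None
```

I handed the job in at about 45 s of the 210 s, but it returned no verdict: the rasp is in the tray, all three casts stand on cross lines with toes on the black line, and the lever measures about 0.98 rad; the last check before hand-in missed the cast at the tray end, last seen in place under a second earlier.

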